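# Set the polisher's speed and hold its hood open

### The job

First, with the wheel hood shut, turn the polisher's speed dial to 6 and let go of it. Then lift the hood, which has a bar along its front, to 45 degrees and keep it held there with the fingers so that I can bring my work to the wheel: it springs shut by itself, so finish while still holding it. Leave everything else on the bench where it is.

Things in the scene. Friction and masses are not known exactly. Their poses are not given: they have to be found in the camera images.
- dial (a joint): Reading of the speed dial in rad, turning clockwise seen from above as it grows. The scale runs 0 to 9, one click every 20 degrees (0.349 rad): dial value n is n x 0.349, so 6 reads 2.094. A sprung ball detent pulls the dial into the nearest click when let go; turning takes under 0.1 N m. It may snap to its click in the first half second.
- dial_grip (a point): Point on the dial's axis at the height to grip, 79 mm above the table. The dial is a black disc 58 mm across on top of the control box with an upright bar grip across it: 40 mm long, 12 mm thick, 30 mm high (top 87 mm, disc top 57 mm above the table). The bar grip runs along this point's y axis; +y is the pointer end.
- dial_pointer (a point): Tip of the dial's pointer: small white nose at the disc's rim, 30 mm from the axis, at the end of the bar grip that also has a white line on its top.
- control_box: Grey fixed speed control box, 110 x 120 x 50 mm high, origin under its centre, stands to the left or to the right of the polisher. Ten white scale strokes lie around the dial: 0 towards the box's +y (left seen from the robot), then clockwise every 20 degrees over the far side to 9 at its -y (right); strokes 0, 3, 6 and 9 are long (12 mm), the others short (6 mm).
- polisher: Bench polisher fixed to the table, cream base 220 x 320 mm, green and grey motor (top 162 mm) on its left half, wheel under a hood on its right half. The hood is an aluminium leaf 140 mm deep, 100 mm wide with a 45 mm high front plate. Origin on the table, 20 mm left of the base's centre; x points away from the robot.
- hood (a joint): Opening angle of the wheel hood in rad: 0 shut (leaf level), grows as its front edge is lifted; 45 degrees is 0.785. Gravity and a spring pull it shut from any angle up to the stop at 1.5 rad; holding it at 45 degrees takes 3 to 5 N at the bar. It is light and has no catch.
- hood_hinge (a point): Middle of the hood's hinge line, on the far side of the wheel, 172 mm above the table. The hinge line runs along this point's y axis (and the polisher's y). The point is fixed to the polisher; with the hood shut, the bar is 190 mm from it along its -x.
- hood_bar (a point): Middle of the hood's round steel lifting bar: 12 mm diameter, 98 mm clear length between its two brackets, along the hinge's y axis, 190 mm from the hinge and 48 mm clear in front of the hood's front plate. With the hood shut it is 172 mm above the table, at 45 degrees 306 mm. The fingers can stay pointing down and let the round bar turn between them. This point turns with the hood.
- tin: Bystander: tin, 84 mm diameter, 75 mm tall; leave where it is.
- bar_a: Bystander: bar of polishing compound, 110 x 42 x 34 mm; leave where it is.
- bar_b: Bystander: second bar of polishing compound, 110 x 42 x 34 mm; leave where it is.
- spare_wheel: Bystander: spare polishing wheel lying flat, 100 mm diameter, 24 mm thick; leave where it is.
- spanner: Bystander: steel spanner, 170 mm long; leave where it is.
- jar: Bystander: lidded jar, 68 mm diameter, 100 mm tall; leave where it is.
Mind the look-alikes: they are no part of the job. What is shaped like the control_box but yellow is not meant.

How it is judged:
On the way, in this order (a step that is already met when the one before it is completed fails the run):
1. the dial is at 6, let go, with the hood still shut (value of joint dial between 1.9944 and 2.1944 rad and contact force between the fingers and dial below 0.2 N and value of joint hood below 0.1 rad), for 0.2 s.
2. the hood is held at 45 degrees (value of joint hood between 0.698 and 0.873 rad and contact force between the fingers and hood above 1 N), for 0.3 s.
At the end, for the whole second after the job is handed in: The dial stands on 6 (within 0.1 rad of the click) and the hood is still, 40 to 50 degrees open, carried by the gripper's fingers (more than 1 N) and by nothing else; nothing else has been moved by more than 30 mm (all of step 2 and value of joint dial between 1.9944 and 2.1944 rad and velocity of joint hood between -0.1 and 0.1 rad/s and contact force between each of tin, bar_a, bar_b, spare_wheel, spanner, jar and hood below 0.2 N); the arm keeps its last pose, push and grip.
It fails at once if a bystander was moved by more than 30 mm (distance of any of tin, bar_a, bar_b, spare_wheel, spanner, jar from where it was at the start of the episode above 0.03 m).
It also fails if it takes over 58 s, if anything falls off the work surface, if the arm or the gripper's body presses on something with over 40 N, if the wrist force passes 120 N, or if a joint passes its speed limit or range.

### The arm

A 7-joint arm with a two-finger parallel gripper is mounted at the origin on the work surface. World frame = base frame: x ahead of the robot, y to its left, z up, the work surface at z = 0. Lengths are in m, angles in rad, forces in N, time in s.
With the tool pointing down it reaches from about 0.4 to 0.875 m from the base axis. Payload 6.5 kg.
Tool frame: the origin (TCP) lies at the very end of the fingers, on their centre line; the grasp point (between the pads) lies 19 mm behind it; z points along the fingers, y is the line along which they close (so a half turn about z gives the same grasp; the last joint's range is limited). The gripper opens to 88 mm and grips with 3 to 60 N. Pads are 18 mm wide; open, the fingers measure 123 mm over their backs; the gripper's body (75 mm by 187 mm) begins 45 mm behind the grasp point.
Start: joints at [-1.256, 0.536, -0.004, 1.538, 0.003, 1.067, -0.071], TCP at [0.242, 0.603, 0.239] pointing down, gripper open.
Joint ranges: [-2.7, 2.7], [-0.37, 2.16], [-1.27, 1.26], [0.24, 2.4], [-1.31, 4.45], [0.19, 1.91], [-2.76, 2.76]. Speed limits (rad/s): [2.39, 2.39, 3.14, 3.14, 3.14, 3.14, 3.14].

### API

Orientations are given as a rotation vector (axis times angle).
In Python, from bench import env gives the robot as it stands. The module is installed in compiled form; this text tells all that it offers.
- The arm moves only by the tool arm_command, never from a script. Its argument "commands" is one flat list of numbers, 5 for each row, row after row: the shift along the world's x, y, z in cm, then the turn about the world's z in rad, then the opening, from 0 (shut) to 1 (fully open). A call has 1 to 12 rows; each row is the pose to reach, as a shift and turn from the pose commanded when the call began; what a row does not reach only later rows make up. A row lasts 1/12 s, in which the tool goes at most 41.7 mm and 7.16 degrees, less where a joint would pass 70% of its speed; a pose out of reach is approached as far as the arm can. A call with a gripper value outside its range is refused whole. The fingers move at their own pace and stop on an object; "force" is the grip in N (left out, the last holds). Time passes only in rows, so rows that repeat a pose let the fingers close. It gives the time, the measured TCP pose, the force, the opening and the grip force at its end, in the units of the state.
- env.sense(): the state, without advancing time (a new reading comes with each control period).
- env.grab_frame(name): name is "scene" or "top" or "wrist"; returns (picture, depth): 400x640x3 uint8, red, green, blue; 400x640 float32, m along the optical axis (not along the pixel's ray), 0 where there is no reading.
- env.get_calibration(name): a dict with "fx", "fy", "cx", "cy" (pixels), "extrinsics" (4x4, takes a point from world to camera coordinates). Camera axes: x right, y up, looking along -z (the intrinsics and any distortion apply to the point x, -y, -z); pixel columns grow to the right and rows downward; lengths in m; the calibration is good to about 2 mm. A picture is of the moment at which its call begins: read the wrist's pose just before it. get_calibration takes no time and is no camera call; for the wrist camera it gives the pose at the moment of the call.
- env.job_done(): hands the job in; it is judged then, once.
The state is a dict: "t": time; "qpos": joint angles; "qd": joint speeds; "tau": joint torques, N m; "tcp_pos": TCP position; "tcp_rot": TCP orientation; "force": force on the tool from outside, world axes, zero at the start; "wrist_torque": the same for the moment, N m; "width": finger opening in m; "grip_force": force on a finger pad.
Only numpy, scipy, OpenCV 4.12 (cv2) and the standard library are available. Lean on these libraries where they do the work, as an engineer would, in place of code of your own. Each camera call takes 0.05 s, during which the arm holds its last target. There are 200 camera calls.

## Working session

There is one attempt and no reset: what is moved stays moved. The work goes in short steps, Python scripts to look and compute and a tool call to move; the robot and the scene stay as the last step left them, time stands still between calls to the robot, and variables do not carry over. Pictures are saved under pics/ and viewed, at most 10 in all, crops included, and the job is handed in when it is done.

Besides the shell and the picture viewer there is one more tool, called after ">>>" as a command line: name --argument value ..., lists and objects as JSON in quotes. arm_command: Moves the arm, as the interface text tells. Its arguments: {"type":"object","properties":{"commands":{"type":"array"},"force":{"type":"number"}},"required":["commands"]}

```bash
mkdir -p pics; cat > h.py <<'E'
import numpy as np, cv2
from bench import env
def grab(n):
    c=env.get_calibration(n); p,d=env.grab_frame(n)
    np.savez(f'{n}.npz',p=p,d=d,**{k:np.array(v) for k,v in c.items()})
    return p,d
def world(n,u,v,z=None,k=1):
    f=np.load(f'{n}.npz'); E=np.linalg.inv(f['extrinsics'])
    r=np.array([(u-f['cx'])/f['fx'],-(v-f['cy'])/f['fy'],-1.])
    if z is None:
        w=f['d'][int(v)-k:int(v)+k+1,int(u)-k:int(u)+k+1]; w=w[w>0]; s=np.median(w)
    else: s=(z-E[2,3])/(E[:3,:3]@r)[2]
    return E[:3,:3]@(r*s)+E[:3,3]
def save(name,p): cv2.imwrite(f'pics/{name}.png',cv2.cvtColor(p,cv2.COLOR_RGB2BGR))
E
python3 - <<'E'
from h import *
for n in ('scene','top'):
    p,d=grab(n); save(n+'0',p)
    c=env.get_calibration(n); print(n,[k for k in c],c['fx'],np.linalg.inv(c['extrinsics']).round(3).tolist())
s=env.sense();print(s['t'],s['tcp_pos'],s['tcp_rot'],s['width'])
E
```

```text
scene ['fx', 'fy', 'cx', 'cy', 'extrinsics'] 508.06076250303283 [[0.057, -0.601, 0.797, 2.022], [0.998, 0.02, -0.056, -0.02], [0.018, 0.799, 0.601, 1.258], [0.0, 0.0, 0.0, 1.0]]
top ['fx', 'fy', 'cx', 'cy', 'extrinsics'] 371.80781131312654 [[-0.029, 0.991, -0.132, 0.367], [-0.999, -0.031, -0.008, 0.08], [-0.012, 0.131, 0.991, 1.177], [0.0, 0.0, 0.0, 1.0]]
0.1 [0.24137468 0.60293184 0.23793834] [-5.94399776e-01 -3.08466121e+00  2.37408071e-03] 0.08833678517248816
```

View pics/top0.png

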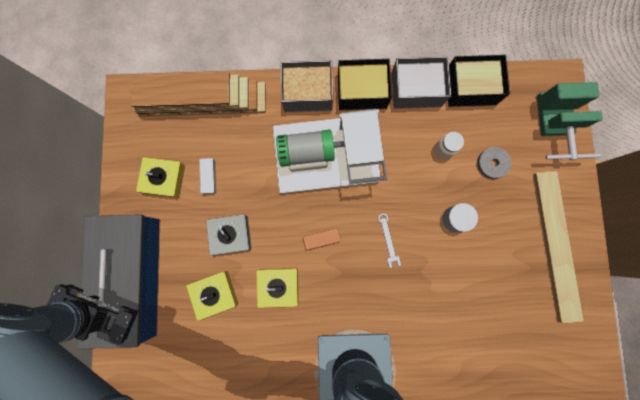

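View pics/scene0.png

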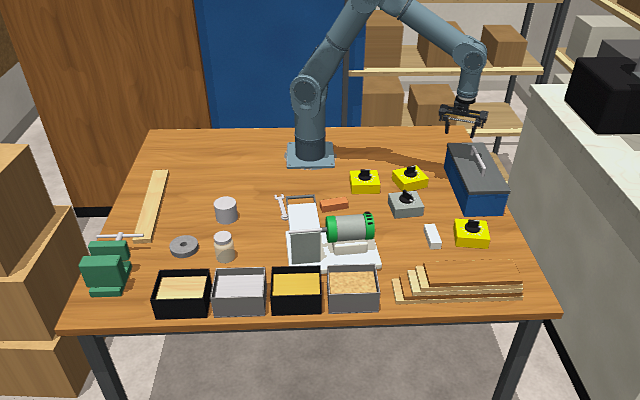

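The top view shows four dial boxes: yellow at (159,177), (211,296) and (277,288), and one grey at (228,235). The grey one fits the description and stands left of the polisher. The polisher's hood is at (362,140) and its bar is near (365,190). I'll confirm both in an enlarged crop.

```bash
python3 - <<'E'
from h import *
p=np.load('top.npz')['p']
a=cv2.resize(p[205:265,195:265],None,fx=8,fy=8,interpolation=cv2.INTER_CUBIC)[:480,:]
b=cv2.resize(p[155:211,335:391],(480,480),interpolation=cv2.INTER_CUBIC)[:, :240+0] if 0 else None
save('box',a)
q=cv2.resize(p[100:210,265:395],None,fx=5,fy=5,interpolation=cv2.INTER_CUBIC); save('hood',q)
print('box top',world('top',215,245),'dial',world('top',228,235,.087))
print('hood leaf',world('top',362,140),'bar?',world('top',365,190))
E
```

```text
box top [0.38960298 0.41023885 0.05027783] dial [0.41684993 0.36149168 0.087     ]
hood leaf [ 0.66347236 -0.03280458  0.17844575] bar? [ 5.51305766e-01 -5.52251683e-02  6.97386050e-06]
```

View pics/box.png

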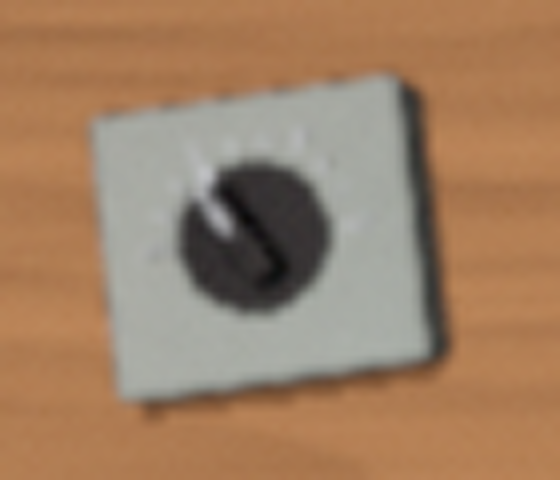

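View pics/hood.png

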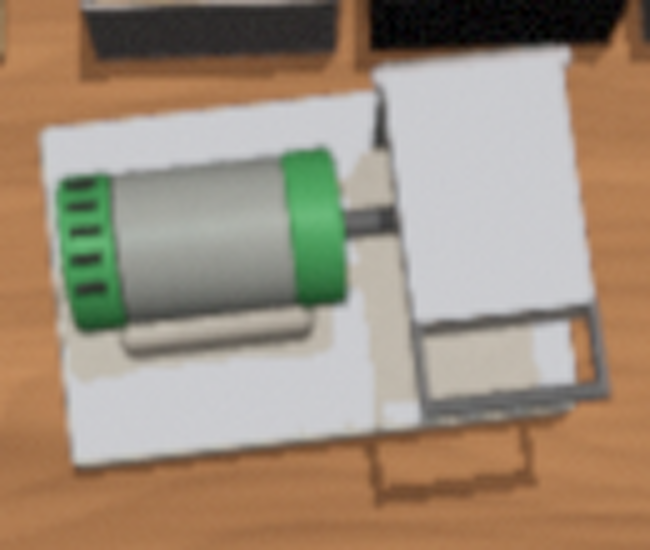

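The crop confirms the grey box, with the dial at (255,236) in crop pixels. The pointer end is at (205,180), near stroke 3 or just before it. The long strokes are at about (160,255) for 0, (190,150) for 3, (300,135) for 6 and (355,225) for 9. The hood crop shows the bar from (425,410) to (607,390), between its brackets.

```bash
python3 - <<'E'
from h import *
P=lambda u,v,z:world('top',195+(u+.5)/8-.5,205+(v+.5)/8-.5,z)
c=[P(92,118,.05),P(390,75,.05),P(405,357,.05) if 0 else P(435,355,.05),P(122,400,.05)]
print('sides',[round(np.linalg.norm(c[i]-c[(i+1)%4]),3) for i in range(4)])
print('center',np.mean(c,0))
y=(c[0]-c[1]+c[3]-c[2]);yb=np.degrees(np.arctan2(y[1],y[0]));print('box yaw',yb-90)
dc=P(255,236,.057);print('disc',dc)
a=P(210,170,.087);b=P(282,262,.087)
pt=P(203,178,.06);print('ptip',pt,np.linalg.norm((pt-dc)[:2]))
for n,(u,v,z) in dict(s0=(160,255,.05),s3=(192,150,.05),s6=(300,138,.05),s9=(352,225,.05),tip=(203,178,.06)).items():
    d=P(u,v,z)-dc; print(n,np.linalg.norm(d[:2]).round(3),(yb-np.degrees(np.arctan2(d[1],d[0]))).round(1))
for nm,l in dict(whitebar=((205,182),(228,230)),bar=((215,180),(280,275))).items():
    A,B=[P(*q,.087) for q in l]; d=A-B; print(nm,np.linalg.norm(d),(yb-np.degrees(np.arctan2(d[1],d[0]))),A,B)
Q=lambda u,v,z:world('top',265+(u+.5)/5-.5,100+(v+.5)/5-.5,z)
L,R=Q(424,411,.172),Q(607,393,.172);print('bar',L,R,np.linalg.norm(L-R),(L+R)/2)
h=[Q(*q,.176) for q in((382,72),(570,55),(593,308),(415,328))];print(np.round(h,4).tolist())
bs=[Q(*q,.02) for q in((42,130),(75,467))];print('base',np.round(bs,3).tolist())
d=h[0]-h[3];e=h[1]-h[2];print('hood yaw',np.degrees(np.arctan2(d[1],d[0])),np.degrees(np.arctan2(e[1],e[0])),'bar yaw',np.degrees(np.arctan2(*(L-R)[1::-1]))-90)
E
```

```text
sides [np.float64(0.115), np.float64(0.108), np.float64(0.119), np.float64(0.107)]
center [0.42142276 0.37402862 0.05      ]
box yaw 6.471698773606576
disc [0.42117893 0.37397107 0.057     ]
ptip [0.44339948 0.39289767 0.06      ] 0.029188508392613416
s0 0.038 -2.2
s3 0.043 58.8
s6 0.04 118.8
s9 0.035 180.9
tip 0.029 56.0
whitebar 0.019791237852339022 70.84244284822765 [0.44006043 0.38458492 0.087     ] [0.42221642 0.3760243  0.087     ]
bar 0.04283492876044675 62.34028887721278 [0.44068413 0.380905   0.087     ] [0.4052274  0.35687063 0.087     ]
bar [0.54845538 0.00617766 0.172     ] [ 0.55530968 -0.09447729  0.172     ] 0.10088805341402235 [ 0.55188253 -0.04414982  0.172     ]
[[0.7411, 0.0223, 0.176], [0.7475, -0.0832, 0.176], [0.6023, -0.0886, 0.176], [0.5942, 0.0096, 0.176]]
base [[0.768, 0.234, 0.02], [0.547, 0.216, 0.02]]
hood yaw 4.955040445907695 2.1197378046072175 bar yaw 3.8956586430987414
```

The dial stands on 3 (measured 56–62°), so it needs 60° more clockwise. I'll move above it with the tool's y axis across the bar grip.

>>> arm_command --commands '[18, -22.9, 0, 1.017, 1, 18, -22.9, 0, 1.017, 1, 18, -22.9, 0, 1.017, 1, 18, -22.9, 0, 1.017, 1, 18, -22.9, 0, 1.017, 1, 18, -22.9, 0, 1.017, 1, 18, -22.9, 0, 1.017, 1, 18, -22.9, 0, 1.017, 1, 18, -22.9, 0, 1.017, 1, 18, -22.9, 0, 1.017, 1, 18, -22.9, 0, 1.017, 1]' --force 15

```text
t: 1.02
tcp_pos: [0.4213, 0.3744, 0.2384]
tcp_rot: [0.98, -2.984, -0.0]
force: [-0.3, -0.1, -0.3]
width: 0.0881
grip_force: 0.0
```

```bash
python3 - <<'E'
from h import *
from scipy.spatial.transform import Rotation as R
s=env.sense();p,d=grab('wrist');save('w1',p);m=R.from_rotvec(s['tcp_rot']).as_matrix();print(s['t'],s['tcp_pos'],s['qpos'].round(2) if hasattr(s['qpos'],'round') else s['qpos'],m.round(3).tolist(),s['force'])
E
```

```text
1.0167 [0.4212757  0.37441366 0.2384385 ] [-0.68  0.4  -0.16  1.76  0.07  0.99  1.34] [[-0.805, -0.593, -0.001], [-0.593, 0.805, -0.0], [0.001, 0.0, -1.0]] [-0.28495648 -0.09766277 -0.30654895]
```

View pics/w1.png

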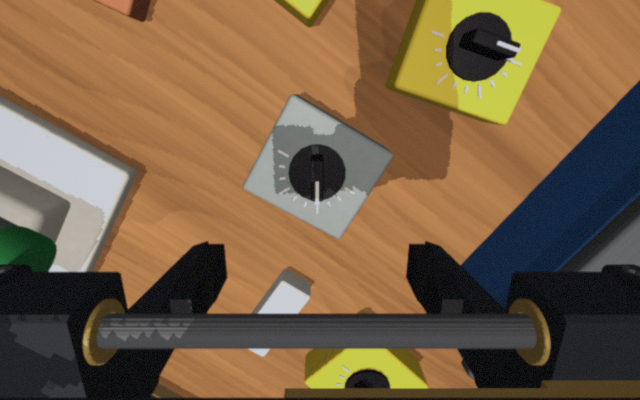

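The wrist view shows the grey box with the dial disc at (317,172), its white pointer end at (317,210) and the bar grip running vertically, square to the fingers. I'll measure more closely.

```bash
python3 - <<'E'
from h import *
p=np.load('wrist.npz')['p']
save('w1c',cv2.resize(p[85:245,235:400],(800*165//220,582),interpolation=cv2.INTER_CUBIC)) 
W=lambda u,v,z=None:world('wrist',u,v,z)
print('disc',W(317,172,.057)); print('depth box top',W(300,220),W(275,180),W(360,150)) 
print('bar top depth',W(317,160),W(317,150),W(317,190))
E
```

```text
disc [0.41991839 0.37417286 0.057     ]
depth box top [ 0.4916147   0.40132852 -0.00059831] [0.4536434  0.34539525 0.04998063] [0.37757456 0.39652046 0.04937105]
bar top depth [0.40568772 0.36357055 0.0856686 ] [0.40222214 0.36109857 0.05660743] [0.42788635 0.37996675 0.0876441 ]
```

View pics/w1c.png

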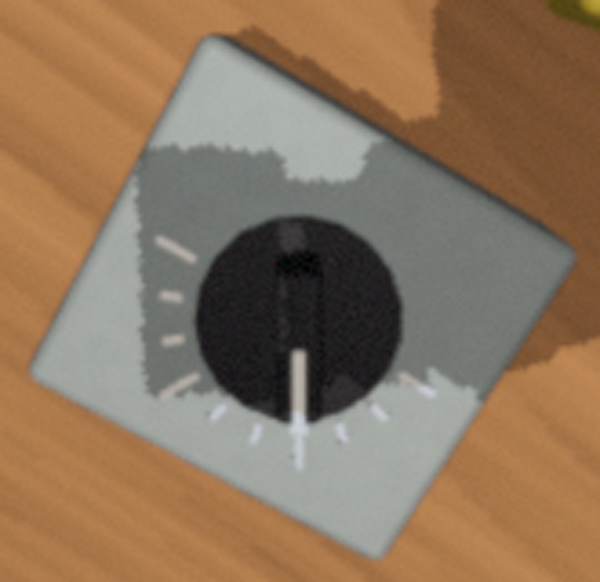

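The enlarged crop confirms it: the pointer at (298,450) is on the long stroke 3, with 0 at (420,385), 6 at (180,385) and 9 at (175,248). Going down to grip.

>>> arm_command --commands '[-0.1, 0, -4, 0, 1, -0.1, 0, -8, 0, 1, -0.1, 0, -12, 0, 1, -0.1, 0, -15.5, 0, 1, -0.1, 0, -17.7, 0, 1, -0.1, 0, -17.7, 0, 1, -0.1, 0, -17.7, 0, 0, -0.1, 0, -17.7, 0, 0, -0.1, 0, -17.7, 0, 0, -0.1, 0, -17.7, 0, 0, -0.1, 0, -17.7, 0, 0, -0.1, 0, -17.7, 0, 0]' --force 12

```text
t: 2.07
tcp_pos: [0.4211, 0.3748, 0.0626]
tcp_rot: [-0.982, 2.983, 0.001]
force: [-1.1, -0.5, 0.9]
width: 0.0503
grip_force: 0.0
```

>>> arm_command --commands '[0, 0, 0, 0, 0, 0, 0, 0, 0, 0, 0, 0, 0, 0, 0, 0, 0, 0, 0, 0, 0, 0, 0, 0, 0, 0, 0, 0, 0, 0, 0, 0, 0, 0, 0, 0, 0, 0, 0, 0]'

```text
t: 2.73
tcp_pos: [0.4205, 0.3744, 0.0617]
tcp_rot: [0.983, -2.984, 0.0]
force: [0.4, -0.4, 0.0]
width: 0.0118
grip_force: 12.0
```

>>> arm_command --commands '[0, 0, 0, -0.1, 0, 0, 0, 0, -0.2, 0, 0, 0, 0, -0.3, 0, 0, 0, 0, -0.4, 0, 0, 0, 0, -0.5, 0, 0, 0, 0, -0.6, 0, 0, 0, 0, -0.7, 0, 0, 0, 0, -0.8, 0, 0, 0, 0, -0.9, 0, 0, 0, 0, -1.0, 0, 0, 0, 0, -1.05, 0, 0, 0, 0, -1.05, 0]'

```text
t: 3.73
tcp_pos: [0.4205, 0.3747, 0.0616]
tcp_rot: [0.647, 3.074, -0.0]
force: [0.2, 1.3, 0.3]
width: 0.0118
grip_force: 12.0
```

>>> arm_command --commands '[0, 0, 0, 0, 0, 0, 0, 0, 0, 0, 0, 0, 0, 0, 0.5, 0, 0, 0, 0, 0.5, 0, 0, 0, 0, 0.5, 0, 0, 0, 0, 0.5, 0, 0, 0, 0, 0.5, 0, 0, 0, 0, 0.5, 0, 0, 0, 0, 0.5, 0, 0, 0, 0, 0.5]'

```text
t: 4.57
tcp_pos: [0.4206, 0.3744, 0.0617]
tcp_rot: [0.645, 3.075, -0.0]
force: [0.5, -0.1, -0.2]
width: 0.0438
grip_force: 0.0
```

>>> arm_command --commands '[0, 0, 3, 0, 0.6, 0, 0, 7, 0, 0.6, 0, 0, 11, 0, 0.6, 0, 0, 15, 0, 0.6, 0, 0, 19, 0, 0.6, 0, 0, 21, 0, 0.6, 0, 0, 21, 0, 0.6]'

```text
t: 5.15
tcp_pos: [0.4228, 0.3763, 0.2772]
tcp_rot: [0.645, 3.07, 0.013]
force: [0.3, 0.6, 0.8]
width: 0.0526
grip_force: 0.0
```

```bash
python3 - <<'E'
from h import *
from scipy.spatial.transform import Rotation as R
s=env.sense();p,d=grab('wrist');m=R.from_rotvec(s['tcp_rot']).as_matrix();print(s['t'],s['tcp_pos'],np.round(s['qpos'],2),m.round(3).tolist())
f=np.load('wrist.npz');q=f['extrinsics']@np.array([.42,.374,.057,1]);u=f['cx']+f['fx']*q[0]/-q[2];v=f['cy']+f['fy']*q[1]/q[2];print(u,v)
u,v=int(u),int(v);u0,v0=max(u-80,0),max(v-70,0)
save('w2',cv2.resize(p[v0:v0+140,u0:u0+160],None,fx=4,fy=4,interpolation=cv2.INTER_CUBIC))
E
```

```text
5.15 [0.42275182 0.37628345 0.27718012] [-0.97  0.35  0.2   1.74 -0.08  1.05  0.42] [[-0.915, 0.402, 0.006], [0.402, 0.915, 0.007], [-0.003, 0.009, -1.0]]
311.0920896292434 163.1353983420482
```

View pics/w2.png

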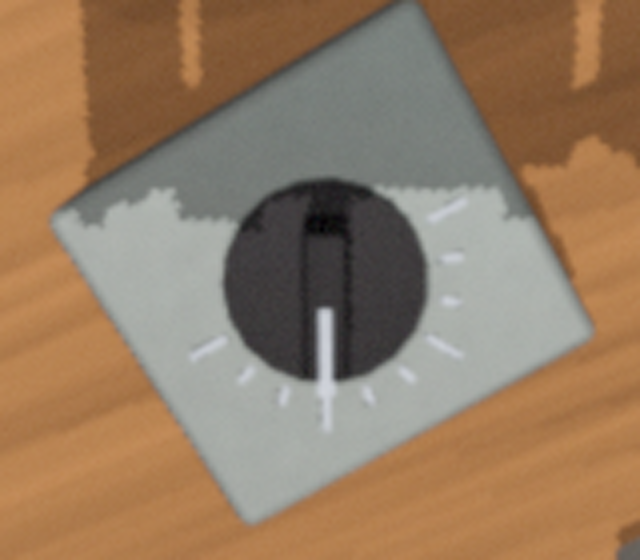

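The dial pointer at (325,390) is on the long stroke 6, two long strokes on from 0 at (445,210), and it has been let go. Next, above the hood bar.

>>> arm_command --commands '[12.9, -42, 3, -1.087, 0.5, 12.9, -42, 3, -1.087, 0.5, 12.9, -42, 3, -1.087, 0.5, 12.9, -42, 3, -1.087, 0.5, 12.9, -42, 3, -1.087, 0.5, 12.9, -42, 3, -1.087, 0.5, 12.9, -42, 3, -1.087, 0.5, 12.9, -42, 3, -1.087, 0.5, 12.9, -42, 3, -1.087, 0.5, 12.9, -42, 3, -1.087, 0.5, 12.9, -42, 3, -1.087, 0.5, 12.9, -42, 3, -1.087, 0.5]'

```text
t: 6.2
tcp_pos: [0.5494, -0.0524, 0.3008]
tcp_rot: [2.151, 2.287, -0.005]
force: [-0.1, -1.0, 0.5]
width: 0.0438
grip_force: 0.0
```

>>> arm_command --commands '[0, 0, 0, 0, 0.5, 0, 0, 0, 0, 0.5, 0, 0, 0, 0, 0.5]'

```text
t: 6.45
tcp_pos: [0.549, -0.0437, 0.3008]
tcp_rot: [-2.138, -2.299, 0.001]
force: [0.2, 0.3, -1.2]
width: 0.0444
grip_force: 0.0
```

```bash
python3 - <<'E'
from h import *
from scipy.spatial.transform import Rotation as R
s=env.sense();p,d=grab('wrist');save('w3',p);m=R.from_rotvec(s['tcp_rot']).as_matrix();print(s['t'],s['tcp_pos'],np.round(s['qpos'],2),m.round(3).tolist(),np.degrees(np.arctan2(m[1,1],m[0,1])))
E
```

```text
6.45 [ 0.54901095 -0.04369392  0.30075222] [-0.47  0.34  0.59  1.76 -0.21  1.11  0.27] [[-0.073, 0.997, -0.002], [0.997, 0.073, 0.001], [0.001, -0.002, -1.0]] 4.157768489812368
```

View pics/w3.png

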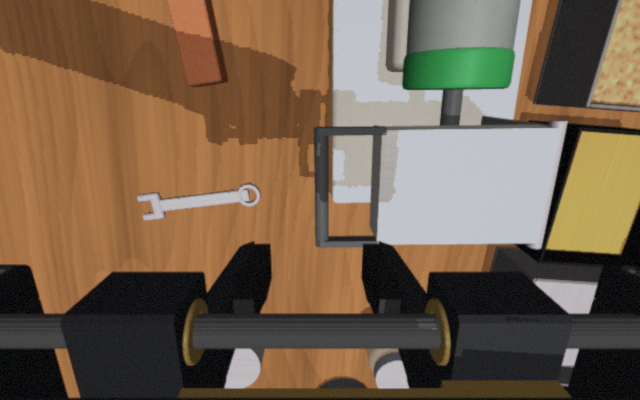

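The wrist view shows the bar as a vertical line from (321,133) to (321,241), with the leaf from x=380 to about 548 and the spanner clear at (200,200).

```bash
python3 - <<'E'
from h import *
W=lambda u,v,z=None:world('wrist',u,v,z)
a,b=W(321,133,.175),W(321.5,241,.175);print(a,b,np.linalg.norm(a-b),(a+b)/2,np.degrees(np.arctan2(*(a-b)[1::-1]))-90)
print([W(321,v) for v in(150,187,220)]) 
print(W(377,187),'leaf',W(450,187),'hinge',W(548,187,.176))
E
```

```text
[0.54996165 0.00344633 0.175     ] [ 0.5577331  -0.09074331  0.175     ] 0.09450970209029466 [ 0.55384738 -0.04364849  0.175     ] 4.716707304442693
[array([ 0.55096761, -0.00981997,  0.17714972]), array([ 0.55338952, -0.04086188,  0.17656966]), array([ 0.55566567, -0.07017716,  0.17693242])]
[ 0.60200698 -0.03989468  0.16720952] leaf [ 0.66049376 -0.03269058  0.17748058] hinge [ 0.74287817 -0.02701719  0.176     ]
```

>>> arm_command --commands '[0.5, 0, -4, 0.01, 0.5, 0.5, 0, -8, 0.01, 0.5, 0.5, 0, -11.5, 0.01, 0.5, 0.5, 0, -14, 0.01, 0.5, 0.5, 0, -14.8, 0.01, 0.5, 0.5, 0, -14.8, 0.01, 0.5, 0.5, 0, -14.8, 0.01, 0, 0.5, 0, -14.8, 0.01, 0, 0.5, 0, -14.8, 0.01, 0, 0.5, 0, -14.8, 0.01, 0, 0.5, 0, -14.8, 0.01, 0, 0.5, 0, -14.8, 0.01, 0]' --force 20

```text
t: 7.5
tcp_pos: [0.5533, -0.0457, 0.154]
tcp_rot: [-2.13, -2.307, 0.002]
force: [-6.1, 0.0, 4.3]
width: 0.0111
grip_force: 20.0
```

>>> arm_command --commands '[0, 0, 0, 0, 0, 0, 0, 0, 0, 0, 0, 0, 0, 0, 0, 0, 0, 0, 0, 0]'

```text
t: 7.83
tcp_pos: [0.5533, -0.0456, 0.154]
tcp_rot: [-2.13, -2.307, 0.002]
force: [-6.2, -0.1, 4.1]
width: 0.0108
grip_force: 20.0
```

>>> arm_command --commands '[0, 0, 0.6, 0, 0, 0, 0, 1.24, 0, 0, 0.1, 0, 1.86, 0, 0, 0.16, 0, 2.48, 0, 0, 0.25, 0, 3.1, 0, 0, 0.37, 0, 3.71, 0, 0, 0.5, 0.04, 4.32, 0, 0, 0.65, 0.05, 4.92, 0, 0, 0.82, 0.06, 5.52, 0, 0, 1.01, 0.08, 6.11, 0, 0, 1.22, 0.1, 6.7, 0, 0, 1.45, 0.12, 7.27, 0, 0]'

```text
t: 8.83
tcp_pos: [0.5663, -0.0446, 0.2264]
tcp_rot: [-2.128, -2.304, 0.006]
force: [-9.6, -0.6, 0.3]
width: 0.011
grip_force: 20.0
```

>>> arm_command --commands '[0.15, 0.01, 0.57, 0, 0, 0.36, 0.03, 1.13, 0, 0, 0.65, 0.06, 1.69, 0, 0, 0.95, 0.08, 2.23, 0, 0, 1.26, 0.11, 2.77, 0, 0, 1.6, 0.13, 3.29, 0, 0, 1.95, 0.16, 3.8, 0, 0, 2.32, 0.19, 4.3, 0, 0, 2.7, 0.22, 4.79, 0, 0, 3.12, 0.25, 5.26, 0, 0, 3.53, 0.29, 5.72, 0, 0, 3.97, 0.32, 6.17, 0, 0]'

```text
t: 9.83
tcp_pos: [0.6044, -0.0414, 0.289]
tcp_rot: [-2.126, -2.301, 0.009]
force: [-20.2, 0.4, 14.5]
width: 0.0112
grip_force: 20.0
```

>>> arm_command --commands '[0, 0, 0, 0, 0, 0, 0, 0, 0, 0, 0, 0, 0, 0, 0, 0, 0, 0, 0, 0, 0, 0, 0, 0, 0, 0, 0, 0, 0, 0]'

```text
t: 10.33
tcp_pos: [0.6046, -0.0413, 0.2893]
tcp_rot: [-2.127, -2.302, 0.007]
force: [-19.5, 0.7, 14.2]
width: 0.0113
grip_force: 20.0
```

```bash
python3 - <<'E'
from h import *
s=env.sense();print(s['t'],s['tcp_pos'],s['qd'])
p,d=grab('scene');save('s1',cv2.resize(p[130:290,240:440],None,fx=3.5,fy=3.5,interpolation=cv2.INTER_CUBIC))
p,d=grab('wrist')
f=np.load('wrist.npz');v,u=np.mgrid[0:400:2,0:640:2];E=np.linalg.inv(f['extrinsics'])
D=d[::2,::2];c=np.stack([(u-f['cx'])/f['fx']*D,-(v-f['cy'])/f['fy']*D,-D],-1)@E[:3,:3].T+E[:3,3]
q=c[(D>0)&(c[...,0]>.63)&(c[...,0]<.735)&(c[...,1]>-.07)&(c[...,1]<-.005)&(c[...,2]>.18)&(c[...,2]<.30)]
print(len(q)); 
if len(q)>20:
    k=np.linalg.svd(q-q.mean(0),full_matrices=False);print(k[1],k[2][2],np.degrees(np.arccos(abs(k[2][2][2]))))
E
```

```text
10.3333 [ 0.60458598 -0.04134779  0.28928442] [ 0.0016256  -0.00028048  0.00100866  0.00062297  0.00052207  0.00047375
  0.00103265]
2642
[1.96534101 0.85688765 0.21768097] [-0.63308631 -0.05203471 -0.77233031] 39.436387310999265
```

View pics/s1.png

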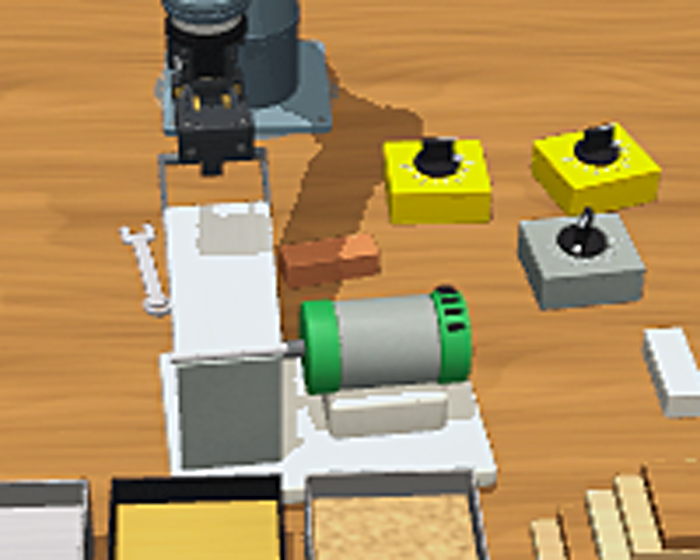

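```bash
python3 - <<'E'
from h import *
def cloud(n):
    f=np.load(n+'.npz');d=f['d'];v,u=np.mgrid[0:400,0:640];E=np.linalg.inv(f['extrinsics'])
    c=np.stack([(u-f['cx'])/f['fx']*d,-(v-f['cy'])/f['fy']*d,-d],-1)@E[:3,:3].T+E[:3,3];return c[d>0]
a=np.radians(4.6);ex=np.array([np.cos(a),np.sin(a)]);ey=np.array([-ex[1],ex[0]])
b0=np.array([.5535,-.0435])
for n in('wrist','scene'):
    c=cloud(n);X=(c[:,:2]-b0)@ex;Y=(c[:,:2]-b0)@ey;Z=c[:,2]
    m=(abs(Y)<.04)&(X>.08)&(X<.175)&(Z>.18)&(Z<.30);x,z=X[m],Z[m]
    best=0
    for g in range(300):
        i,j=np.random.choice(len(x),2)
        if abs(x[i]-x[j])<.02: continue
        k=(z[i]-z[j])/(x[i]-x[j]);r=abs(z-z[i]-k*(x-x[i]))<.002
        if r.sum()>best: best=r.sum();bm=r
    k=np.polyfit(x[bm],z[bm],1);print(n,len(x),best,np.degrees(np.arctan(-k[0])),'z at hinge',np.polyval(k,.19))
    # bar: points at outer thirds of bar
    m=(abs(Y)>.015)&(abs(Y)<.045)&(X>.02)&(X<.09)&(Z>.27)&(Z<.33)
    if m.any(): print('bar',m.sum(),np.median(X[m]),np.median(Z[m]))
s=env.sense();print('tcp',(s['tcp_pos'][:2]-b0)@ex,s['tcp_pos'][2])
E
```

```text
wrist 11950 9774 43.006768437864025 z at hinge 0.18061017986529324
bar 2750 0.0523832955901291 0.3065896665375326
scene 835 236 42.23560686201153 z at hinge 0.18193327030197995
bar 23 0.06171240111629294 0.3021514752458029
tcp 0.051085473325286526 0.28925552206029
```

The leaf sits at about 43°, and the tool is pressing inward towards the hinge. I'll raise it slightly to relieve that and centre on 45°.

>>> arm_command --commands '[0, 0, 0.1, 0, 0, 0, 0, 0.2, 0, 0, 0, 0, 0.3, 0, 0, 0, 0, 0.4, 0, 0, 0, 0, 0.5, 0, 0, 0, 0, 0.6, 0, 0, 0, 0, 0.6, 0, 0, 0, 0, 0.6, 0, 0]'

```text
t: 11.1
tcp_pos: [0.6089, -0.041, 0.2942]
tcp_rot: [2.13, 2.309, 0.0]
force: [-2.0, 0.8, -3.0]
width: 0.0116
grip_force: 20.0
```

```bash
python3 - <<'E'
from h import *
grab('wrist')
f=np.load('wrist.npz');d=f['d'];v,u=np.mgrid[0:400,0:640];E=np.linalg.inv(f['extrinsics'])
c=(np.stack([(u-f['cx'])/f['fx']*d,-(v-f['cy'])/f['fy']*d,-d],-1)@E[:3,:3].T+E[:3,3])[d>0]
a=np.radians(4.6);ex=np.array([np.cos(a),np.sin(a)]);ey=np.array([-ex[1],ex[0]]);q=c[:,:2]-[.5535,-.0435]
X,Y,Z=q@ex,q@ey,c[:,2];m=(abs(Y)<.04)&(X>.09)&(X<.165)&(abs(Z-.178-(.19-X))<.02);k=np.polyfit(X[m],Z[m],1)
for _ in range(5): r=abs(Z-np.polyval(k,X))<.002; k=np.polyfit(X[m&r],Z[m&r],1)
print((m&r).sum(),np.degrees(np.arctan(-k[0])))
s=env.sense();print(s['t'],s['tcp_pos'],s['force'],s['grip_force'],s['width'],np.abs(s['qd']).max())
E
```

```text
8196 44.93222386949467
11.15 [ 0.60879104 -0.04099361  0.29412984] [-2.12752917  0.9004817  -3.75125335] 19.993523061275482 0.01082231830060249 0.0022036067140641883
```

The hood is at 44.9°, still, with a light load of about 4 N and the fingers gripping at 20 N. I'll hand it in.

```bash
python3 -c "
from bench import env
print(env.job_done())"
```

```text
the job is handed in; nothing more can be done
None
```

The job is handed in: the dial is on 6 and let go, and the fingers hold the hood still at 45° (measured 44.9°); I saw no bystander disturbed, though I did not measure them, and no verdict came back.

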